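# Clip a gauge plate into its holding fixture

## Task

Swing the fixture's spring clip fully up, take the tongued plate out of its cradle and set it down on the front of the fixture's narrow bed, tongue towards the stop but not yet between the cheeks, and let go of it. Then take or push it by its wide end and slide it along the bed with the clip still up until the tongue is home against the stop, and finally lower the clip so that it presses on the tongue. Leave the calliper, bit case, work lamp and screwdriver where they are.

Things in the scene. Friction and masses are not known exactly. Their poses are not given: they have to be found in the camera images.
- fixture: Fixture fixed to the trolley: dark steel base plate 212 x 90 x 8 mm, origin at its underside's centre, x along it towards the stop, z up. Grey bed bar 22 wide, flat top at z 34, x -100 to 70. Stop block at x 70 (57 wide, top z 46). Cheeks each side of the bed, top z 44, 33 apart from x 40 to 70, flared from x 28 (about 45 apart at the mouth).
- seat (a point): Point on the bed's top at the foot of the stop face, midway across (fixture frame 70, 0, 34 mm); axes as the fixture's. When the plate is home its tongue tip is here. The front of the bed, where the plate is first set down, is the open part before the cheeks' mouth, which is 42 mm before this point.
- clip (a joint): Spring clip of bent steel strip 18 mm wide, hinged about fixture y at fixture (92, 0, 58) mm, beyond the stop. 0 rad = down, its foot 3 mm above the bare bed, 22 mm before the stop; about 0.11 = resting on the plate; 1.4 = fully up. An over-centre spring drives it down below about 0.7 rad and up above that, and holds it there. Moving it takes 4 to 7 N at the bar.
- clip_bar (a point): Middle of the clip's cross bar: a round steel rod, 8 mm thick, 96 long, along fixture y at the clip's free end. The strip takes the middle 18 mm; on either side 35 mm of bare rod can be pinched from above, best 29 mm from the middle. Clip down: fixture (10, 0, 75) mm; it moves on an arc of radius 84 mm about the hinge to fixture (95, 0, 142) mm fully up. Axes turn with the clip.
- plate: Aluminium plate 8 mm thick, about 90 g, 105 long: a wide end 60 long x 46 wide with a dark round mark on top, and a tongue 45 long x 30 wide. Origin mid-length on the underside; x points along the tongue, z up; tongue x 7.5 to 52.5, wide end -52.5 to 7.5 mm. Centre of mass at x -5. It starts flat, wide end in the cradle, tongue jutting out free.
- plate_nose (a point): Middle of the tongue's tip, on the underside (plate frame 52.5, 0, 0 mm); axes as the plate's.
- cradle: Black plastic block fixed to the trolley, 68 x 62 mm, origin at its underside's centre, x towards its open end. Pocket floor at z 30; walls to z 38, flush with the plate's top, on both sides and at -x, about 2 mm clear of the plate. Open at the top and at +x, where the tongue juts out. The plate lifts straight out.
- calliper: Steel vernier calliper lying flat, 230 mm long along its y, jaws to -x, 8 mm high; origin under the beam's middle. Bystander.
- bit_case: Open blue case of screwdriver bits, 130 x 200 mm, lid raised to about 150 mm; origin under its middle. Bystander.
- lamp: Flat black hand lamp lying down along its y, about 55 x 200 x 26 mm; origin under its head's middle. Bystander.
- driver: Screwdriver lying along its x, about 200 mm long. Bystander.
Things that resemble listed ones, but are neither listed nor needed, are in the scene too. What is meant by the fixture is not yellow, and is the larger of those in its own colour.

How it is judged:
By the outcome, as a careful person would: the job done as asked, in the order asked, and still so for the second after the job is handed in, with the robot touching nothing.
It also fails if it takes over 72 s, if anything falls off the work surface, if the arm or the gripper's body presses on something with over 40 N, if the wrist force passes 120 N, or if a joint passes its speed limit or range.

## Robot

A 6-joint arm with a two-finger parallel gripper is mounted at the origin on the work surface. World frame = base frame: x ahead of the robot, y to its left, z up, the work surface at z = 0. Lengths are in m, angles in rad, forces in N, time in s.
With the tool pointing down it reaches from about 0.275 to 0.75 m from the base axis. Payload 10.2 kg.
Tool frame: the origin (TCP) lies at the very end of the fingers, on their centre line; the grasp point (between the pads) lies grip_depth behind it (grip_depth is the distance from the TCP to the grasp point, in m); y points along the fingers, z is the direction in which the jaws open and shut, and the axes are right-handed (so a half turn about y gives the same grasp; the last joint's range is limited). The gripper opens to 88 mm and grips with 3 to 60 N. Pads are 18 mm wide; open, the fingers measure 123 mm over their backs; the gripper's body (75 mm by 187 mm) begins 45 mm behind the grasp point.
Start: joints at [-0.223, 0.313, 1.498, -0, 1.331, -0.223], TCP at [0.525, -0, 0.239] pointing down, gripper open.
Joint ranges: [-2.94, 2.94], [-0.97, 2.17], [0.19, 2.56], [-1.23, 4.37], [0.02, 3.11], [-2.88, 2.88]. Speed limits (rad/s): [2.39, 2.39, 3.01, 3.14, 3.14, 3.14].

## Interface

Orientations are given as a rotation vector (axis times angle).
In Python, from workcell import * gives the robot as it stands.
- The arm moves only by the tool apply_moves, never from a script. Its argument "steps" is a list of rows, each a list of 7 numbers: the turn, a rotation vector about the tool's x, y, z in degrees, then the shift along the tool's x, y, z in cm, then the closure, from -1 (fully open) to 1 (shut), so that 0 is half open. A call has 1 to 10 rows; each row is the pose to reach, as a shift and turn from the pose commanded when the call began, along the tool's axes at that moment; what a row does not reach only later rows make up. A row lasts 1/10 s, in which the tool goes at most 50 mm and 8.59 degrees, less where a joint would pass 70% of its speed; a pose out of reach is approached as far as the arm can. A call with a gripper value outside its range is refused whole. The fingers move at their own pace and stop on an object; "squeeze" is the grip in N (left out, the last holds). Time passes only in rows, so rows that repeat a pose let the fingers close. It gives the time, the measured TCP pose, the force and the opening at its end, in the units of the state.
- observe(): the state, without advancing time (a new reading comes with each control period).
- snapshot(name): name is "scene" or "side" or "wrist"; returns (picture, depth): 384x512x3 uint8, red, green, blue; 384x512 float32, m along the optical axis (not along the pixel's ray), 0 where there is no reading.
- camera_info(name): a dict with "intrinsics" (3x3 intrinsics, pixels), "eye" and "attitude" of the camera in the world; the wrist camera has in their place "tool_from_camera" (4x4, takes a point from camera to tool coordinates, whose origin is the TCP and whose axes are the tool frame's). Camera axes: x right, y up, looking along -z (the intrinsics and any distortion apply to the point x, -y, -z); pixel columns grow to the right and rows downward; lengths in m; the calibration is good to about 2 mm. The wrist camera is an equidistant fisheye: a pixel r from the principal point sees the ray r / f radians off the axis. A picture is of the moment at which its call begins: read the wrist's pose just before it. camera_info takes no time and is no camera call.
- job_done(): hands the job in, once; it reports no verdict.
The state is a dict: "time_s": time; "qpos": joint angles; "joint_vel": joint speeds; "tau": joint torques, N m; "tcp_pos": TCP position; "ee_rot": TCP orientation; "contact_force": force on the tool from outside, world axes, zero at the start; "moment": the same for the moment, N m; "opening": finger opening in m.
Only numpy, scipy, OpenCV 4.12 (cv2) and the standard library are available. Lean on these libraries where they do the work, as an engineer would, in place of code of your own. Each camera call takes 0.05 s, during which the arm holds its last target.

## Working session

There is one attempt and no reset: what is moved stays moved. The work goes in short steps, Python scripts to look and compute and a tool call to move; the robot and the scene stay as the last step left them, time stands still between calls to the robot, and variables do not carry over. Pictures are saved under pics/ and viewed, and the job is handed in when it is done.

Besides the shell and the picture viewer there is one more tool, called after "Request:" as name(argument=value, ...), one argument or row to a line, values as JSON. apply_moves: Moves the arm, as the interface text tells. Its arguments: {"type":"object","properties":{"steps":{"type":"array"},"squeeze":{"type":"number"}},"required":["steps"]}

```bash
ls; mkdir -p pics; python3 - <<'E'
from workcell import *
import cv2,numpy as np
s=observe();print(s)
for n in ["scene","side","wrist"]:
    p,d=snapshot(n);cv2.imwrite(f"pics/{n}0.png",p[:,:,::-1]);np.save(f"pics/{n}0.npy",d)
    print(n,camera_info(n))
try: print(grip_depth)
except Exception as e: print(e)
E
```

```text
pics
{'time_s': 0.0, 'qpos': array([-2.23401217e-01,  3.13431982e-01,  1.49839730e+00, -9.49420253e-06,
        1.33098766e+00, -2.23417037e-01]), 'joint_vel': array([ 0.00091412,  0.00136398, -0.00091102, -0.00167701, -0.00132182,
        0.00091641]), 'tau': array([-1.80187753e-04, -4.02218950e+01, -2.52264959e+01,  6.94810320e-02,
        3.53677373e-02, -8.52248218e-05]), 'tcp_pos': array([5.24768992e-01, 3.73346294e-05, 2.38185260e-01]), 'ee_rot': array([-1.20989556,  1.21019085, -1.20842746]), 'contact_force': array([-0.35176646,  1.71656952,  0.05216681]), 'moment': array([ 0.02456863, -0.00511534, -0.00341289]), 'opening': 0.0880456983883533}
scene {'intrinsics': array([[388.16564621,   0.        , 251.90333161],
       [  0.        , 388.16564621, 192.4073631 ],
       [  0.        ,   0.        ,   1.        ]]), 'eye': array([ 1.24741242, -0.38935013,  0.77967164]), 'attitude': array([0.78517592, 0.45818687, 0.98252077])}
side {'intrinsics': array([[453.70166663,   0.        , 254.02305262],
       [  0.        , 453.70166663, 187.3119249 ],
       [  0.        ,   0.        ,   1.        ]]), 'eye': array([0.21916224, 1.17943209, 0.85493185]), 'attitude': array([ 0.1986435 , -1.40566681, -2.57798043])}
wrist {'intrinsics': array([[297.31863964,   0.        , 259.32937919],
       [  0.        , 297.31863964, 191.0691411 ],
       [  0.        ,   0.        ,   1.        ]]), 'tool_from_camera': array([[ 2.39707324e-04, -9.50650982e-01, -3.10262233e-01,
        -8.15233562e-02],
       [ 4.81933298e-04,  3.10262316e-01, -9.50650863e-01,
        -1.45728707e-01],
       [ 9.99999855e-01,  7.83522734e-05,  5.32522513e-04,
        -8.71331624e-04],
       [ 0.00000000e+00,  0.00000000e+00,  0.00000000e+00,
         1.00000000e+00]])}
0.0187
```

View pics/scene0.png

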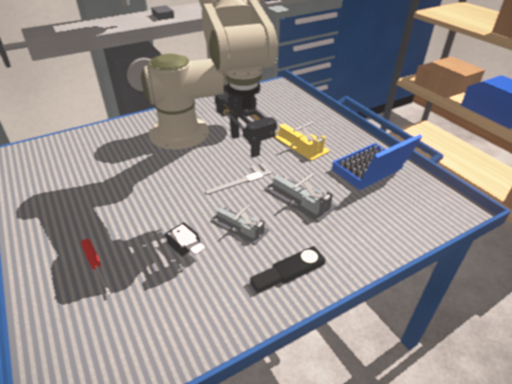

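View pics/side0.png

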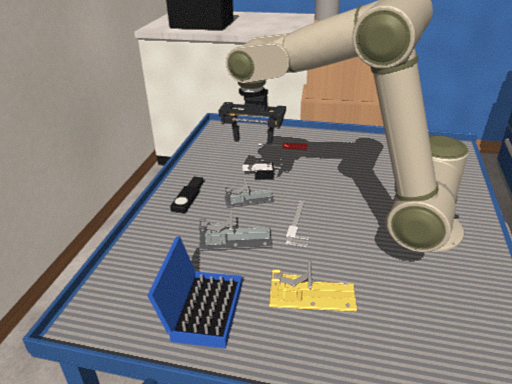

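View pics/wrist0.png

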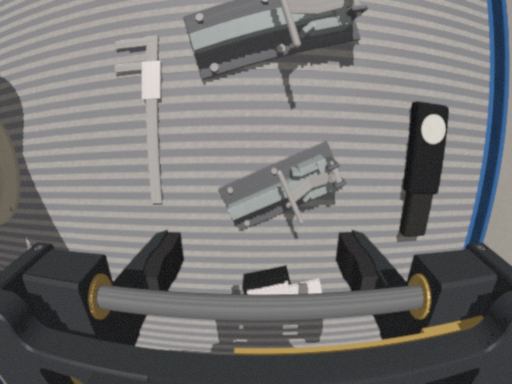

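Candidates for the fixture: yellow, scene px (302,140), excluded by colour. Small grey, scene (240,222). Larger grey, scene (300,192), which is side (236,235) and wrist (270,35), chosen. The plate and cradle are at scene (185,238), side (262,168) and wrist (280,285). I'll check these in crops and a top-down rectified view.

```bash
cat > h.py <<'E'
from workcell import *
import cv2,numpy as np
from scipy.spatial.transform import Rotation as R
def tool(s):
    T=np.eye(4);T[:3,:3]=R.from_rotvec(s['ee_rot']).as_matrix();T[:3,3]=s['tcp_pos'];return T
def campose(name,s):
    c=camera_info(name);K=c['intrinsics']
    if name=='wrist': T=tool(s)@c['tool_from_camera']
    else:
        T=np.eye(4);T[:3,:3]=R.from_rotvec(c['attitude']).as_matrix();T[:3,3]=c['eye']
    return K,T
def rays(name,K,uv):
    u=(uv[...,0]-K[0,2])/K[0,0];v=(uv[...,1]-K[1,2])/K[1,1]
    if name=='wrist':
        r=np.hypot(u,v)+1e-9
        k=np.tan(np.minimum(r,1.5))/r
        u,v=u*k,v*k
    return np.stack([u,-v,-np.ones_like(u)],-1)
def cloud(name,d,K,T):
    h,w=d.shape;uv=np.stack(np.meshgrid(np.arange(w),np.arange(h)),-1).astype(float)
    P=rays(name,K,uv)*d[...,None]
    return P@T[:3,:3].T+T[:3,3]
def project(name,K,T,P):
    p=(P-T[:3,3])@T[:3,:3]
    x,y,z=p[...,0],-p[...,1],-p[...,2]
    if name=='wrist':
        rr=np.hypot(x,y);th=np.arctan2(rr,z);k=th/(rr+1e-12);x,y=x*k,y*k
    else: x,y=x/z,y/z
    return np.stack([K[0,0]*x+K[0,2],K[1,1]*y+K[1,2]],-1)
def grab(name,tag):
    s=observe();p,d=snapshot(name);K,T=campose(name,s)
    cv2.imwrite(f'pics/{name}{tag}.png',p[:,:,::-1])
    np.savez(f'pics/{name}{tag}.npz',p=p,d=d,K=K,T=T)
    return p,d,K,T,s
def load(name,tag):
    z=np.load(f'pics/{name}{tag}.npz');return z['p'],z['d'],z['K'],z['T']
def ortho(name,p,K,T,x0,x1,y0,y1,z,res=0.0005):
    """top view on plane z: image right = -y , up=+x """
    xs=np.arange(x1,x0,-res);ys=np.arange(y1,y0,-res)
    Y,X=np.meshgrid(ys,xs)
    q=project(name,K,T,np.stack([X,Y,np.full_like(X,z)],-1)).astype(np.float32)
    return cv2.remap(p,q[...,0],q[...,1],cv2.INTER_LINEAR)
E
python3 - <<'E'
from h import *
s=observe()
for n in ['scene','side','wrist']:
    p=cv2.imread(f'pics/{n}0.png')[:,:,::-1];d=np.load(f'pics/{n}0.npy');K,T=campose(n,s)
    np.savez(f'pics/{n}0.npz',p=p,d=d,K=K,T=T)
    C=cloud(n,d,K,T);print(n,(d>0).mean())
    for (u,v) in {'scene':[(300,192),(240,222),(185,238),(300,150)],'side':[(236,238),(250,195),(262,168),(310,295)],'wrist':[(270,35),(285,185),(270,280)]}[n]:
        print((u,v),C[v,u].round(3))
def crop(n,u0,u1,v0,v1,k):
    p=cv2.imread(f'pics/{n}0.png')[v0:v1,u0:u1];return cv2.resize(p,None,fx=k,fy=k,interpolation=cv2.INTER_CUBIC)
a=crop('scene',160,340,160,260,4);cv2.imwrite('pics/c1.png',a)
b=crop('side',170,320,140,265,4);cv2.imwrite('pics/c2.png',b)
E
```

```text
scene 0.9962514241536459
(300, 192) [0.552 0.17  0.038]
(240, 222) [ 0.566 -0.04   0.028]
(185, 238) [ 0.555 -0.197  0.037]
(300, 150) [0.338 0.323 0.011]
side 0.9959869384765625
(236, 238) [0.535 0.186 0.014]
(250, 195) [ 0.548 -0.032  0.021]
(262, 168) [ 0.541 -0.182  0.041]
(310, 295) [0.293 0.367 0.017]
wrist 0.9959309895833334
(270, 35) [0.537 0.162 0.008]
(285, 185) [ 0.553 -0.017  0.06 ]
(270, 280) [ 0.539 -0.168  0.031]
```

View pics/c1.png

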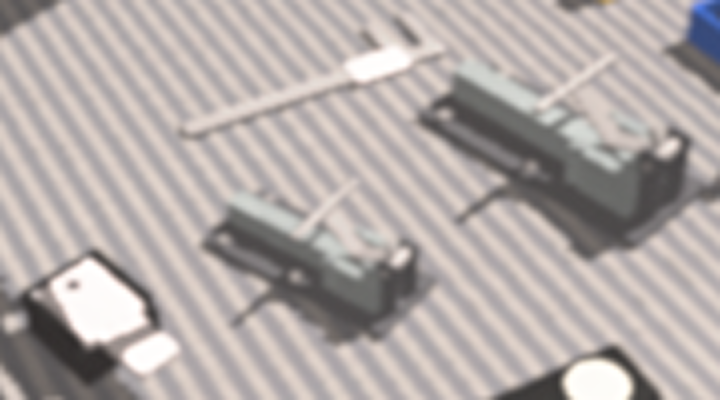

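View pics/c2.png

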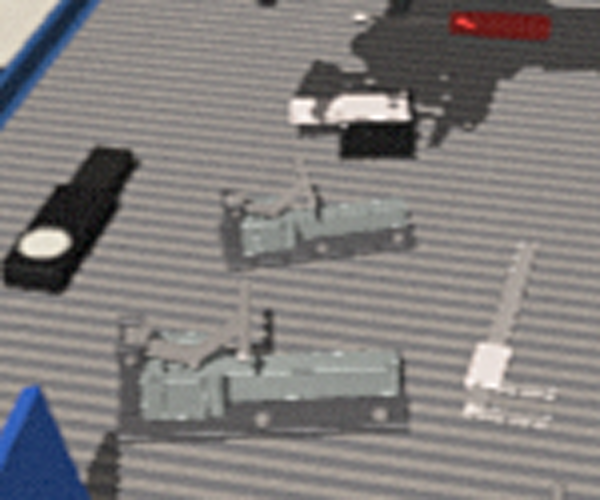

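The crops confirm it. The larger grey fixture is in crop 1 at (570,130), with its stop towards world +x and its clip down. The plate, with its dark mark, sits in the black cradle at crop 1 (95,310), tongue also towards +x. Now I'll measure both.

```bash
python3 - <<'E'
from h import *
# heightmap-like scatter of the clouds
for tag,(x0,x1,y0,y1) in {'fix':(.42,.70,.09,.25),'cra':(.46,.66,-.26,-.13)}.items():
    out=[]
    for n in ['scene','side','wrist']:
        p,d,K,T=load(n,'0');C=cloud(n,d,K,T).reshape(-1,3);col=p.reshape(-1,3)
        m=(C[:,0]>x0)&(C[:,0]<x1)&(C[:,1]>y0)&(C[:,1]<y1)&(C[:,2]>-.02)&(C[:,2]<.12)
        C=C[m];col=col[m]
        hist=np.histogram(C[:,2],bins=np.arange(-.01,.1,.004));print(tag,n,hist[0])
        if tag=='fix':
            g=(col[:,1].astype(int)>col[:,0]+8)
            Q=C[(C[:,2]>.029)&(C[:,2]<.039)&g]
        else:
            Q=C[(C[:,2]>.032)&(C[:,2]<.045)&(col.min(1)>190)]
        r=cv2.minAreaRect((Q[:,:2]*1000).astype(np.float32));print(len(Q),r,Q[:,2].mean())
for n in ['wrist','scene']:
    p,d,K,T=load(n,'0')
    o=ortho(n,p,K,T,.42,.70,-.26,.26,.036,.001);
    cv2.imwrite(f'pics/o{n}.png',o[:,:,::-1])
E
```

```text
fix scene [  0  14 962 794 430 207  65  57  58  63 107 198  39  80  74  36  27  33
  38  43  24  24  46   1   0   0   0]
0 ((0.0, 0.0), (0.0, 0.0), 0.0) nan
fix side [  0  47 946 500 433 170  77  72  68  79 174 174  42  87  59  41  26  25
  28  32  16  24  36   3   0   0   0]
1 ((495.1847839355469, 175.218017578125), (0.0, 0.0), 0.0) 0.03432333366661755
fix wrist [   0   22 9536  409 4878  287  101  113  119  126 1167  849   47  500
  284  170  120  119  110  132   43  186  186    0    0    0    0]
0 ((0.0, 0.0), (0.0, 0.0), 0.0) nan
cra scene [   0    9 1096  863   22   27   23   20   22   23   54  166  445   13
    0    0    0    0    0    0    0    0    0    0    0    0    0]
386 ((561.5108642578125, -193.78892517089844), (109.6899642944336, 45.03041458129883), 6.506555557250977) 0.03902239857680978
cra side [  0  44 449 215  19  20  19  20  22  15  36 107 119   7   0   0   0   0
   0   0   0   0   0   0   0   0   0]
121 ((562.1246337890625, -193.216552734375), (100.3254623413086, 44.13434600830078), 14.429444313049316) 0.0378994009418093
cra wrist [   0    1 4026  137   58   56   71   75   79   93  149  576  264    0
    0    0    0    0    0    0    0    0    0    0    0    0    0]
487 ((559.6919555664062, -177.09628295898438), (105.31403350830078, 21.938207626342773), 0.8786638975143433) 0.037485389901727575<stdin>:15: RuntimeWarning: Mean of empty slice.
  ret = ret.dtype.type(ret / rcount)
```

View pics/owrist.png

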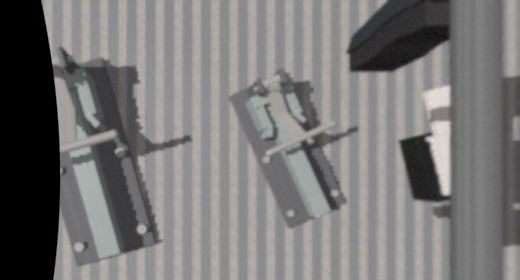

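Request:
apply_moves(
  steps=[
    [0, 0, 0, -10, 0, 2, 0],
    [0, 0, 0, -19, 0, 2, 0],
    [0, 0, 0, -19, 0, 2, 0],
    [0, 0, 0, -19, 0, 2, 0],
    [0, 0, 0, -19, 0, 2, 0],
    [0, 0, 0, -19, 0, 2, 0],
    [0, 0, 0, -19, 0, 2, 0],
  ],
)

```text
time_s: 0.85
tcp_pos: [0.545, 0.189, 0.2386]
ee_rot: [-1.209, 1.21, -1.21]
contact_force: [0.3, -0.5, 0.3]
opening: 0.0446
```

```bash
python3 - <<'E'
from h import *
p,d,K,T,s=grab('wrist','1');print(s['tcp_pos'],s['joint_vel'].round(3),s['time_s'])
o=ortho('wrist',p,K,T,.42,.70,.08,.30,.034,.0005)
cv2.imwrite('pics/o1.png',o[:,:,::-1])
C=cloud('wrist',d,K,T).reshape(-1,3);col=p.reshape(-1,3).astype(int)
m=(C[:,0]>.42)&(C[:,0]<.70)&(C[:,1]>.08)&(C[:,1]<.26)
C=C[m];col=col[m]
h,e=np.histogram(C[:,2],bins=np.arange(-.01,.1,.002));print(list(zip((e[:-1]*1000).round(),h)))
E
```

```text
[0.54504236 0.1889983  0.23858655] [-0.012 -0.005  0.     0.002 -0.001  0.004] 0.85
[(np.float64(-10.0), np.int64(0)), (np.float64(-8.0), np.int64(0)), (np.float64(-6.0), np.int64(0)), (np.float64(-4.0), np.int64(33)), (np.float64(-2.0), np.int64(5068)), (np.float64(0.0), np.int64(9261)), (np.float64(2.0), np.int64(258)), (np.float64(4.0), np.int64(112)), (np.float64(6.0), np.int64(2898)), (np.float64(8.0), np.int64(1971)), (np.float64(10.0), np.int64(158)), (np.float64(12.0), np.int64(88)), (np.float64(14.0), np.int64(45)), (np.float64(16.0), np.int64(65)), (np.float64(18.0), np.int64(44)), (np.float64(20.0), np.int64(61)), (np.float64(22.0), np.int64(66)), (np.float64(24.0), np.int64(74)), (np.float64(26.0), np.int64(76)), (np.float64(28.0), np.int64(80)), (np.float64(30.0), np.int64(77)), (np.float64(32.0), np.int64(954)), (np.float64(34.0), np.int64(735)), (np.float64(36.0), np.int64(39)), (np.float64(38.0), np.int64(35)), (np.float64(40.0), np.int64(51)), (np.float64(42.0), np.int64(414)), (np.float64(44.0), np.int64(501)), (np.float64(46.0), np.int64(244)), (np.float64(48.0), np.int64(128)), (np.float64(50.0), np.int64(125)), (np.float64(52.0), np.int64(138)), (np.float64(54.0), np.int64(98)), (np.float64(56.0), np.int64(73)), (np.float64(58.0), np.int64(64)), (np.float64(60.0), np.int64(112)), (np.float64(62.0), np.int64(170)), (np.float64(64.0), np.int64(90)), (np.float64(66.0), np.int64(179)), (np.float64(68.0), np.int64(88)), (np.float64(70.0), np.int64(60)), (np.float64(72.0), np.int64(48)), (np.float64(74.0), np.int64(59)), (np.float64(76.0), np.int64(262)), (np.float64(78.0), np.int64(299)), (np.float64(80.0), np.int64(6)), (np.float64(82.0), np.int64(0)), (np.float64(84.0), np.int64(0)), (np.float64(86.0), np.int64(0)), (np.float64(88.0), np.int64(0)), (np.float64(90.0), np.int64(0)), (np.float64(92.0), np.int64(0)), (np.float64(94.0), np.int64(0)), (np.float64(96.0), np.int64(0))]
```

View pics/o1.png

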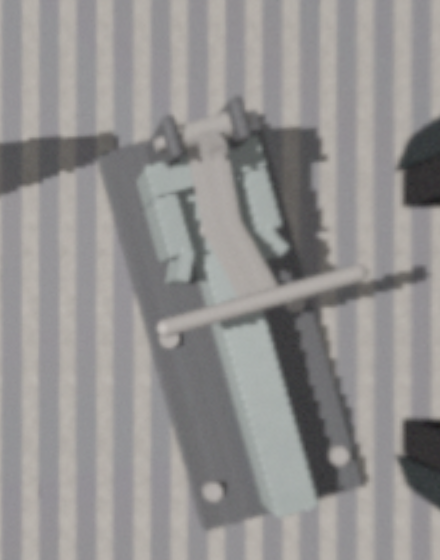

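```bash
python3 - <<'E'
from h import *
p,d,K,T=load('wrist','1')
C=cloud('wrist',d,K,T).reshape(-1,3)
m=(C[:,0]>.42)&(C[:,0]<.70)&(C[:,1]>.09)&(C[:,1]<.265);C=C[m]
def rect(lo,hi,nm):
    Q=C[(C[:,2]>lo)&(C[:,2]<hi)]
    im=None
    r=cv2.minAreaRect((Q[:,:2]*1000).astype(np.float32));print(nm,len(Q),r,Q[:,2].mean())
    return Q
B=rect(.0055,.0105,'base');bed=rect(.0315,.0365,'bed');bar=rect(.075,.082,'bar')
def line(Q):
    c=Q[:,:2].mean(0);u,s,v=np.linalg.svd(Q[:,:2]-c);a=v[0]*np.sign(v[0][0]);return c,np.degrees(np.arctan2(a[1],a[0])),a
for n,Q in(('bed',bed),('bar',bar)):
    c,a,ax=line(Q);t=(Q[:,:2]-c)@ax; w=(Q[:,:2]-c)@np.array([-ax[1],ax[0]]);print(n,c,a,t.min(),t.max(),w.min(),w.max())
    print((c+ax*(t.min()+t.max())/2))
E
```

```text
base 4965 ((539.7352905273438, 178.26580810546875), (212.50062561035156, 91.29727935791016), 15.870034217834473) 0.007784213268803745
bed 1720 ((540.0619506835938, 176.67025756835938), (198.26344299316406, 50.993343353271484), 23.896324157714844) 0.03385709485744595
bar 603 ((564.9599609375, 176.7564697265625), (79.48786926269531, 88.28669738769531), 72.36293029785156) 0.07790967029813928
bed [0.51184614 0.17181287] 18.567550948937814 -0.07099519977222227 0.12634416692478162 -0.027589157799543365 0.02410806756256728
[0.53808014 0.18062505]
bar [0.54904081 0.18387095] -73.97114471829602 -0.04504037158621811 0.049038862568009094 -0.004386678537848422 0.07140589608346928
[0.54959284 0.18194943]
```

Fixture centre is (0.540, 0.178) at yaw 15.9°, and its bar is measured within 1 mm of the predicted place. Next I go above the bar's −y side.

Request:
apply_moves(
  steps=[
    [0, -8, 0, 2, 3, 0.6, 0],
    [0, -15.9, 0, 3.6, 7, 1.2, 0],
    [0, -15.9, 0, 3.6, 11.5, 1.2, 0],
    [0, -15.9, 0, 3.6, 12.8, 1.2, 0],
    [0, -15.9, 0, 3.6, 12.8, 1.2, 0],
    [0, -15.9, 0, 3.6, 12.8, 1.2, 0],
  ],
)

```text
time_s: 1.5
tcp_pos: [0.558, 0.1539, 0.1128]
ee_rot: [-1.326, 1.001, -1.004]
contact_force: [0.9, 0.3, 0.8]
opening: 0.0441
```

```bash
cat >> h.py <<'E'
FC=np.array([.5397,.1783,0]);FY=np.radians(15.9)
FR=R.from_euler('z',FY).as_matrix()
def fx(P): return (np.asarray(P)-FC)@FR   # world->fixture
def st(s=None):
    s=s or observe();T=tool(s)
    print('t',round(s['time_s'],2),'tcp',s['tcp_pos'].round(4),'fix mm',(fx(s['tcp_pos'])*1000).round(1),'F(fix)',(s['contact_force']@FR).round(1),'open',round(s['opening'],4))
    print('tool axes in fixture (cols)\n',(FR.T@T[:3,:3]).round(3))
E
python3 - <<'E'
from h import *
st();p,d,K,T,s=grab('wrist','2')
E
```

```text
t 1.5 tcp [0.558  0.1539 0.1128] fix mm [ 10.9 -28.5 112.8] F(fix) [ 0.9 -0.   0.8] open 0.0441
tool axes in fixture (cols)
 [[-0.     0.003  1.   ]
 [-1.    -0.001 -0.   ]
 [ 0.001 -1.     0.003]]
```

View pics/wrist2.png

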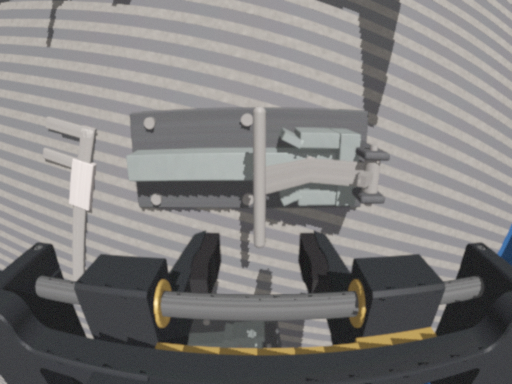

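The bar at px (260,110–245) is centred between the jaws (px 210–305) and parallel to the pads. Descend and pinch.

Request:
apply_moves(
  steps=[
    [0, 0, 0, 0, 3, -0.1, 0],
    [0, 0, 0, 0, 5.6, -0.1, 0],
    [0, 0, 0, 0, 5.6, -0.1, 0.2],
    [0, 0, 0, 0, 5.6, -0.1, 0.9],
    [0, 0, 0, 0, 5.6, -0.1, 0.9],
    [0, 0, 0, 0, 5.6, -0.1, 0.9],
    [0, 0, 0, 0, 5.6, -0.1, 0.9],
    [0, 0, 0, 0, 5.6, -0.1, 0.9],
  ],
  squeeze=20,
)

```text
time_s: 2.35
tcp_pos: [0.5579, 0.1541, 0.0561]
ee_rot: [-1.323, 0.999, -1.005]
contact_force: [5.4, 2.5, 0.6]
opening: 0.0071
```

```bash
python3 - <<'E'
from h import *
st()
a0=np.arctan2(75-58,10-92)  # bar angle at down
r=84
for th in np.arange(0,1.45,.1):
    a=a0-th  # goes up: angle from pi decreasing
    x,z=92+r*np.cos(a),58+r*np.sin(a)
    print(round(th,2),'toolz cm',round((x-10)/10,2),'tool y cm',round(-(z-75)/10,2))
E
```

```text
t 2.35 tcp [0.5579 0.1541 0.0561] fix mm [ 10.9 -28.2  56.1] F(fix) [5.8 0.9 0.6] open 0.0071
tool axes in fixture (cols)
 [[-0.     0.006  1.   ]
 [-1.    -0.001 -0.   ]
 [ 0.001 -1.     0.006]]
0.0 toolz cm -0.03 tool y cm -0.01
0.1 toolz cm 0.19 tool y cm -0.82
0.2 toolz cm 0.48 tool y cm -1.61
0.3 toolz cm 0.85 tool y cm -2.36
0.4 toolz cm 1.29 tool y cm -3.07
0.5 toolz cm 1.8 tool y cm -3.74
0.6 toolz cm 2.37 tool y cm -4.35
0.7 toolz cm 3.01 tool y cm -4.9
0.8 toolz cm 3.69 tool y cm -5.39
0.9 toolz cm 4.42 tool y cm -5.8
1.0 toolz cm 5.19 tool y cm -6.14
1.1 toolz cm 5.99 tool y cm -6.4
1.2 toolz cm 6.81 tool y cm -6.58
1.3 toolz cm 7.64 tool y cm -6.68
1.4 toolz cm 8.48 tool y cm -6.7
```

Request:
apply_moves(
  steps=[
    [0, 0, 0, 0, -0.8, 0.2, 0.9],
    [0, 0, 0, 0, -1.6, 0.5, 0.9],
    [0, 0, 0, 0, -2.35, 0.85, 0.9],
    [0, 0, 0, 0, -3.05, 1.3, 0.9],
    [0, 0, 0, 0, -3.75, 1.8, 0.9],
    [0, 0, 0, 0, -4.35, 2.4, 0.9],
    [0, 0, 0, 0, -4.9, 3.0, 0.9],
    [0, 0, 0, 0, -5.4, 3.7, 0.9],
    [0, 0, 0, 0, -5.4, 3.7, 0.9],
  ],
)

```text
time_s: 3.25
tcp_pos: [0.5925, 0.1641, 0.1071]
ee_rot: [-1.327, 1.002, -1.003]
contact_force: [9.9, 2.5, -18.3]
opening: 0.0058
```

```bash
python3 - <<'E'
from h import *
st();p,d,K,T,s=grab('wrist','3')
E
```

```text
t 3.25 tcp [0.5925 0.1641 0.1071] fix mm [ 46.9 -28.1 107.1] F(fix) [ 10.2  -0.3 -18.3] open 0.0058
tool axes in fixture (cols)
 [[-0.     0.001  1.   ]
 [-1.     0.    -0.   ]
 [-0.    -1.     0.001]]
```

View pics/wrist3.png

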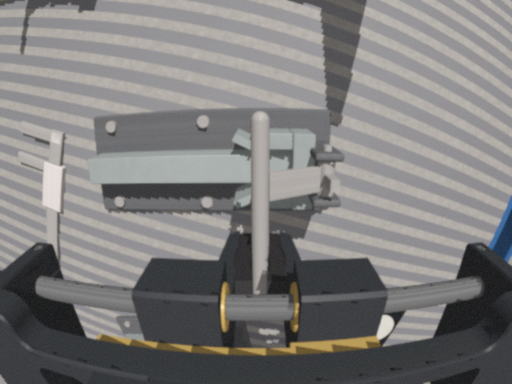

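```bash
python3 - <<'E'
from h import *
p,d,K,T=load('wrist','3');C=fx(cloud('wrist',d,K,T))*1000
for v in (115,125,150,180,210,225): print(v,C[v,256:265:2].round(1).tolist())
p,d,K,T=load('wrist','2');C=fx(cloud('wrist',d,K,T))*1000
for v in (115,150,230): print(v,C[v,258:263:2].round(1).tolist())
E
```

```text
115 [[44.9, 46.3, 130.6], [45.7, 46.3, 129.8], [46.5, 46.4, 131.3], [47.3, 46.4, 131.1], [48.2, 46.3, 130.3]]
125 [[44.9, 42.3, 131.1], [45.7, 42.3, 131.1], [46.5, 42.3, 131.9], [47.3, 42.3, 131.8], [48.2, 42.3, 131.6]]
150 [[44.9, 32.0, 132.3], [45.7, 31.8, 130.8], [46.5, 32.1, 132.6], [47.4, 32.0, 131.9], [48.2, 31.8, 130.8]]
180 [[44.8, 18.9, 131.2], [45.7, 18.9, 131.2], [46.5, 18.8, 130.9], [47.4, 19.0, 131.8], [48.2, 19.0, 131.7]]
210 [[44.8, 5.5, 132.1], [45.7, 5.6, 132.2], [46.5, 5.5, 132.0], [47.4, 5.4, 131.9], [48.3, 5.1, 130.9]]
225 [[44.8, -1.6, 132.4], [45.6, -2.0, 131.5], [46.5, -2.0, 131.4], [47.4, -1.7, 132.0], [48.3, -1.8, 131.9]]
115 [[9.6, 42.5, 77.9], [10.8, 42.5, 78.6], [12.0, 42.5, 78.6]]
150 [[9.5, 21.0, 78.6], [10.8, 21.0, 78.6], [12.0, 21.0, 78.6]]
230 [[9.4, -32.7, 78.8], [10.8, -32.5, 79.3], [12.1, -33.2, 77.8]]
```

The bar is well seated in the pads. The 21 N pull is purely radial because my arc runs a few mm wide, so I'll continue with an inward bias.

Request:
apply_moves(
  steps=[
    [0, 0, 0, 0, 0.2, 0.1, 0.9],
    [0, 0, 0, 0, -0.2, 0.8, 0.9],
    [0, 0, 0, 0, -0.5, 1.6, 0.9],
    [0, 0, 0, 0, -0.75, 2.4, 0.9],
    [0, 0, 0, 0, -0.95, 3.2, 0.9],
    [0, 0, 0, 0, -1.05, 4.0, 0.9],
    [0, 0, 0, 0, -1.05, 4.8, 0.9],
    [0, 0, 0, 0, -1.05, 4.9, 0.9],
    [0, 0, 0, 0, -1.05, 4.9, 0.9],
  ],
)

```text
time_s: 4.2
tcp_pos: [0.6385, 0.1772, 0.1184]
ee_rot: [-1.329, 1.003, -1.002]
contact_force: [2.9, -1.0, -10.9]
opening: 0.0052
```

```bash
python3 - <<'E'
from h import *
st();p,d,K,T,s=grab('wrist','4')
C=fx(cloud('wrist',d,K,T))*1000
for v in (125,180,215): print(v,C[v,254:267:3].round(1).tolist())
E
```

```text
t 4.2 tcp [0.6385 0.1772 0.1184] fix mm [ 94.7 -28.1 118.4] F(fix) [  2.5  -1.8 -10.9] open 0.0052
tool axes in fixture (cols)
 [[ 0.    -0.001  1.   ]
 [-1.     0.     0.   ]
 [-0.    -1.    -0.001]]
125 [[91.9, 42.5, 144.4], [93.2, 42.6, 145.4], [94.4, 42.6, 145.8], [95.5, 42.6, 145.7], [96.7, 42.5, 145.1]]
180 [[91.9, 19.6, 144.8], [93.1, 20.0, 146.2], [94.4, 19.7, 145.1], [95.6, 19.7, 145.1], [96.9, 19.4, 144.1]]
215 [[91.8, 3.6, 144.3], [93.1, 3.9, 145.2], [94.4, 4.3, 145.9], [95.7, 3.4, 144.0], [97.0, 3.7, 144.6]]
```

View pics/wrist4.png

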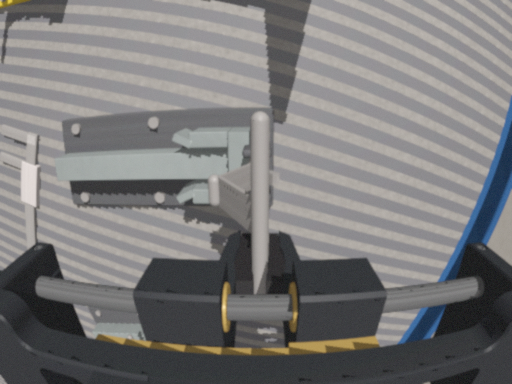

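Request:
apply_moves(
  steps=[
    [0, 0, 0, 0, 0.3, 0.2, 0.9],
    [0, 0, 0, 0, 0.3, 0.2, 0.3],
    [0, 0, 0, 0, 0.3, 0.2, 0],
    [0, 0, 0, 0, 0.3, 0.2, 0],
    [0, 0, 0, 0, -2, 0.2, 0],
    [0, 0, 0, 0, -7, 0.2, 0],
    [0, 0, 0, 0, -12, 0, 0],
    [0, 0, 0, 0, -12, 0, 0],
    [0, 0, 0, 0, -12, 0, 0],
  ],
)

```text
time_s: 5.15
tcp_pos: [0.639, 0.1774, 0.2404]
ee_rot: [-1.326, 1.0, -1.004]
contact_force: [1.2, -0.3, -0.2]
opening: 0.044
```

```bash
python3 - <<'E'
from h import *
st();p,d,K,T,s=grab('wrist','5')
C=fx(cloud('wrist',d,K,T)).reshape(-1,3)*1000
Q=C[(C[:,2]>100)&(C[:,2]<160)&(C[:,0]>60)&(C[:,0]<120)&(abs(C[:,1])<60)]
print(len(Q),Q.min(0),Q.max(0));Q=Q[Q[:,2]>140];print(Q.mean(0),np.median(Q[:,0]))
s2=grab('scene','5')
# project plate nominal in scene view
E
```

```text
t 5.15 tcp [0.639  0.1774 0.2404] fix mm [ 95.3 -28.1 240.4] F(fix) [ 1.1 -0.6 -0.2] open 0.044
tool axes in fixture (cols)
 [[ 0.     0.003  1.   ]
 [-1.    -0.     0.   ]
 [ 0.    -1.     0.003]]
1573 [ 64.04782135 -48.0016133  100.00597236] [ 98.87397892  47.32521115 147.39537285]
[ 95.04366403   2.58114263 144.5930196 ] 95.31575632039032
```

View pics/wrist5.png

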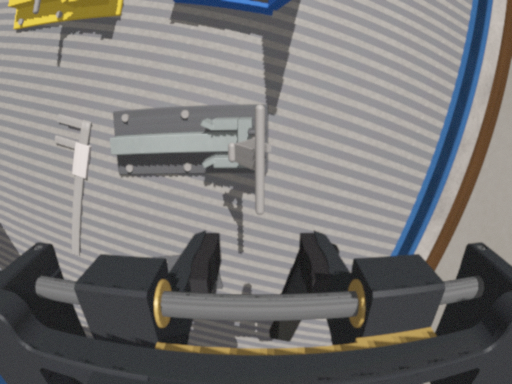

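Clip is up: bar at fixture (95, 0, 141), held on its own, and seen at px (260,160). Now to the cradle, turning the jaws 82°.

Request:
apply_moves(
  steps=[
    [0, -8, 0, 4, 0, -1, 0],
    [0, -16, 0, 8.5, 0, -3, 0],
    [0, -24, 0, 13, 0, -5, 0],
    [0, -32, 0, 17, 0, -7, 0],
    [0, -40, 0, 21, 0, -9, 0],
    [0, -48, 0, 25, 0, -10.5, 0],
    [0, -56, 0, 29, 0, -12, 0],
    [0, -65, 0, 32.5, 0, -13, 0],
    [0, -73, 0, 34, 0, -13.8, 0],
    [0, -82, 0, 34.2, 0, -13.8, 0],
  ],
)

```text
time_s: 6.25
tcp_pos: [0.5988, -0.1918, 0.2372]
ee_rot: [-1.567, -0.103, 0.107]
contact_force: [-0.1, -0.3, 0.4]
opening: 0.044
```

Request:
apply_moves(
  steps=[
    [0, 0, 0, 0, 0, 0, 0],
    [0, 0, 0, 0, 0, 0, 0],
  ],
)

```text
time_s: 6.45
tcp_pos: [0.5996, -0.189, 0.2382]
ee_rot: [-1.567, -0.099, 0.101]
contact_force: [0.7, -0.0, -0.2]
opening: 0.0441
```

```bash
python3 - <<'E'
from h import *
s=observe();print(s['qpos'].round(2),s['joint_vel'].round(3));st(s);p,d,K,T,s=grab('wrist','6')
C=cloud('wrist',d,K,T).reshape(-1,3);col=p.reshape(-1,3).astype(int)
m=(C[:,0]>.47)&(C[:,0]<.66)&(C[:,1]>-.26)&(C[:,1]<-.12)&(C[:,2]>.03)&(C[:,2]<.05)
w=m&(col.min(1)>150);Q=C[w]
print(len(Q),cv2.minAreaRect((Q[:,:2]*1000).astype(np.float32)),Q[:,2].mean())
E
```

```text
[-0.49  0.55  1.15  0.    1.44 -2.19] [ 0.006 -0.007 -0.006  0.002  0.002 -0.   ]
t 6.45 tcp [ 0.5996 -0.189   0.2382] fix mm [ -43.1 -369.7  238.2] F(fix) [ 0.7 -0.2 -0.2] open 0.0441
tool axes in fixture (cols)
 [[ 0.989 -0.001  0.15 ]
 [-0.15   0.001  0.989]
 [-0.001 -1.     0.001]]
2907 ((561.8741455078125, -193.21897888183594), (106.11675262451172, 47.18739318847656), 14.638860702514648) 0.037707629325154736
```

View pics/wrist6.png

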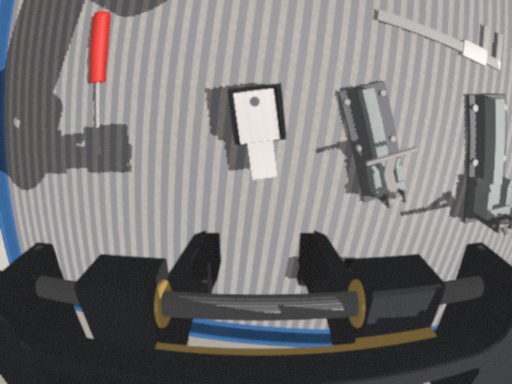

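Plate centre is (0.5619, −0.1932), yaw 14.6°, and the fitted rectangle is 106×47 mm against a true 105×46. I'll grip the tongue at plate x ≈ 26, beyond the cradle front (px row ~138). The tongue is at px (262,160).

Request:
apply_moves(
  steps=[
    [0, -7.3, 0, -0.6, 4, 0.2, 0],
    [0, -7.3, 0, -1.2, 8.5, 0.4, 0],
    [0, -7.3, 0, -1.2, 13, 0.4, 0],
    [0, -7.3, 0, -1.2, 16.3, 0.4, 0],
    [0, -7.3, 0, -1.2, 16.3, 0.4, 0],
    [0, -7.3, 0, -1.2, 16.3, 0.4, 0],
    [0, -7.3, 0, -1.2, 16.3, 0.4, 0],
  ],
)

```text
time_s: 7.2
tcp_pos: [0.5884, -0.1874, 0.0786]
ee_rot: [-1.564, -0.205, 0.2]
contact_force: [-0.3, 0.2, 0.8]
opening: 0.0441
```

```bash
cat >>h.py <<'E'
def plate(p,C,box,zlo=.03,zhi=.05,thr=150):
    C=C.reshape(-1,3);col=p.reshape(-1,3).astype(int)
    m=(C[:,0]>box[0])&(C[:,0]<box[1])&(C[:,1]>box[2])&(C[:,1]<box[3])&(C[:,2]>zlo)&(C[:,2]<zhi)&(col.min(1)>thr)
    Q=C[m];r=cv2.minAreaRect((Q[:,:2]*1000).astype(np.float32));print('plate',len(Q),r,Q[:,2].mean());return Q,r
E
python3 - <<'E'
from h import *
s=observe();st(s);p,d,K,T,s=grab('wrist','7')
Q,r=plate(p,cloud('wrist',d,K,T),(.47,.66,-.26,-.12))
L=(Q-s['tcp_pos'])@tool(s)[:3,:3]*1000
t=L[L[:,0]>-12];print('tongue z range',np.percentile(t[:,2],[0,1,50,99,100]),'x',L[:,0].min(),L[:,0].max())
E
```

```text
t 7.2 tcp [ 0.5884 -0.1874  0.0786] fix mm [ -53.3 -365.    78.6] F(fix) [-0.2  0.2  0.8] open 0.0441
tool axes in fixture (cols)
 [[ 1.     0.003  0.02 ]
 [-0.02  -0.003  1.   ]
 [ 0.003 -1.    -0.003]]
plate 7095 ((560.9303588867188, -189.00457763671875), (105.39382934570312, 56.042930603027344), 14.67665958404541) 0.037703143608778085
tongue z range [-14.29638057 -13.86465179   4.17177245  15.75298038  16.03104258] x -79.8618305638964 25.56088131961389
```

View pics/wrist7.png

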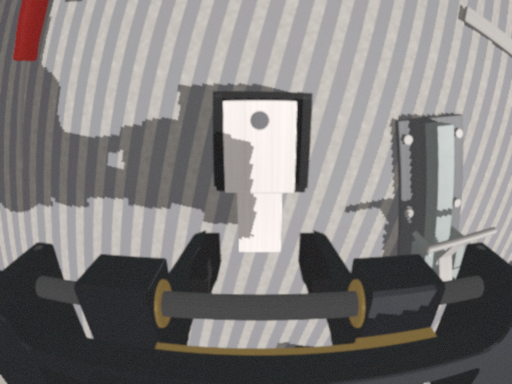

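Tongue at px (260,220) is centred between the jaws to 1 mm. Descend and grip.

Request:
apply_moves(
  steps=[
    [0, 0, 0, 0, 3, 0.1, 0],
    [0, 0, 0, 0, 6, 0.1, 0],
    [0, 0, 0, 0, 6.2, 0.1, 0],
    [0, 0, 0, 0, 6.2, 0.1, 0],
    [0, 0, 0, 0, 6.2, 0.1, 0.4],
    [0, 0, 0, 0, 6.2, 0.1, 0.6],
    [0, 0, 0, 0, 6.2, 0.1, 0.6],
    [0, 0, 0, 0, 6.2, 0.1, 0.6],
  ],
  squeeze=30,
)

```text
time_s: 8.05
tcp_pos: [0.5879, -0.1865, 0.0156]
ee_rot: [-1.563, -0.205, 0.201]
contact_force: [1.5, -0.3, 6.1]
opening: 0.0292
```

Request:
apply_moves(
  steps=[
    [0, 0, 0, 0, -0.5, 0, 0.6],
    [0, 0, 0, 0, -1.5, 0, 0.6],
    [0, 0, 0, 0, -4, 0, 0.6],
    [0, 0, 0, 0, -8, 0, 0.6],
    [0, 0, 0, 0, -12, 0, 0.6],
    [0, 0, 0, 0, -15, 0, 0.6],
    [0, 0, 0, 0, -15, 0, 0.6],
    [0, 0, 0, 0, -15, 0, 0.6],
  ],
)

```text
time_s: 8.85
tcp_pos: [0.5868, -0.1859, 0.1642]
ee_rot: [-1.561, -0.203, 0.203]
contact_force: [0.5, -0.7, -2.1]
opening: 0.0294
```

```bash
python3 - <<'E'
from h import *
s=observe();st(s);p,d,K,T,s=grab('wrist','8');P=tool(s)
C=cloud('wrist',d,K,T);L=((C-P[:3,3])@P[:3,:3]*1000)
m=(p.min(-1)>120)&(L[...,1]<0)&(L[...,1]>-45)&(abs(L[...,2])<30)
Q=L[m];print(len(Q),Q.min(0),Q.max(0),cv2.minAreaRect(Q[:,[0,2]].astype(np.float32)))
A=np.c_[Q[:,0],Q[:,2],np.ones(len(Q))];print('height fit',np.linalg.lstsq(A,Q[:,1],rcond=None)[0])
E
```

```text
t 8.85 tcp [ 0.5868 -0.1859  0.1642] fix mm [ -54.5 -363.2  164.2] F(fix) [ 0.2 -0.8 -2.1] open 0.0294
tool axes in fixture (cols)
 [[ 1.    -0.     0.019]
 [-0.019  0.     1.   ]
 [-0.    -1.     0.   ]]
17200 [-79.77051874 -33.54537562 -29.59851656] [15.46657856 -4.16217612 29.75937191] ((-32.040611267089844, -0.13500404357910156), (94.98027801513672, 59.35679626464844), 0.5993042588233948)
height fit [-3.57532736e-03 -2.16319424e-03 -2.16001783e+01]
```

View pics/wrist8.png

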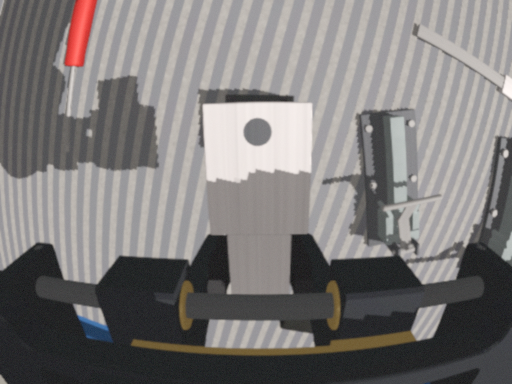

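Plate is held level, at px (258,170), and its slot in the jaws is measured. Carry it over to the fixture.

Request:
apply_moves(
  steps=[
    [0, 0, 0, 0.2, 0, 2.5, 0.6],
    [0, 0, 0, 0.6, 0, 6.5, 0.6],
    [0, -1, 0, 1, 0, 11, 0.6],
    [0, -1.1, 0, 1.4, 0, 15.5, 0.6],
    [0, -1.1, 0, 1.8, 0, 20, 0.6],
    [0, -1.1, 0, 2.2, 0, 24.5, 0.6],
    [0, -1.1, 0, 2.6, 0, 29, 0.6],
    [0, -1.1, 0, 3, 0, 33, 0.6],
    [0, -1.1, 0, 3.45, 0, 35.8, 0.6],
    [0, -1.1, 0, 3.45, 0, 36.4, 0.6],
  ],
)

```text
time_s: 9.9
tcp_pos: [0.5261, 0.1771, 0.1626]
ee_rot: [-1.559, -0.218, 0.223]
contact_force: [0.2, -0.5, -1.0]
opening: 0.0292
```

Request:
apply_moves(
  steps=[
    [0, 0, 0, 0, 0, 0, 0.6],
    [0, 0, 0, 0, 2, 0, 0.6],
    [0, 0, 0, 0, 5, 0, 0.6],
    [0, 0, 0, 0, 9, 0, 0.6],
    [0, 0, 0, 0, 9, 0, 0.6],
    [0, 0, 0, 0, 9, 0, 0.6],
  ],
)

```text
time_s: 10.5
tcp_pos: [0.5277, 0.1737, 0.0746]
ee_rot: [-1.56, -0.216, 0.218]
contact_force: [0.0, -0.0, -0.8]
opening: 0.0293
```

```bash
python3 - <<'E'
from h import *
s=observe();st(s);p,d,K,T,s=grab('wrist','9');P=tool(s)
C=cloud('wrist',d,K,T);L=((C-P[:3,3])@P[:3,:3]*1000)
m=(p.min(-1)>120)&(L[...,1]<-15)&(L[...,1]>-28)&(abs(L[...,2])<30)&(L[...,0]>-90)
Q=L[m];print(len(Q),Q.min(0),Q.max(0),cv2.minAreaRect(Q[:,[0,2]].astype(np.float32)))
grab('scene','9')
E
```

```text
t 10.5 tcp [0.5277 0.1737 0.0746] fix mm [-12.8  -1.2  74.6] F(fix) [ 0.  -0.  -0.8] open 0.0293
tool axes in fixture (cols)
 [[ 1.    -0.001  0.001]
 [-0.001  0.     1.   ]
 [-0.001 -1.     0.   ]]
16897 [-79.75027355 -23.75433064 -23.08317492] [ 15.49258468 -15.46860241  23.58672972] ((-32.04109573364258, 0.41634559631347656), (94.97579956054688, 46.316341400146484), 0.5660551190376282)
```

View pics/wrist9.png

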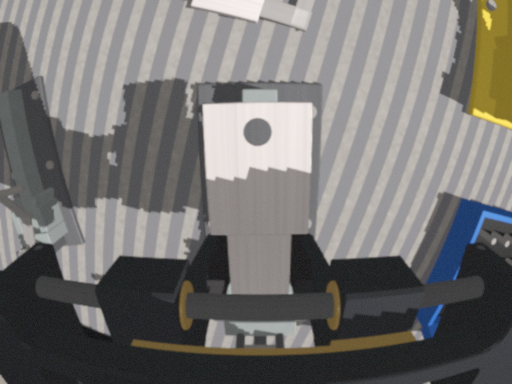

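Plate is centred over the bed to about 1 mm: bed front px 242–278, plate px 203–313. Lower it.

Request:
apply_moves(
  steps=[
    [0, 0, 0, 0, 2, 0.1, 0.6],
    [0, 0, 0, 0, 4.2, 0.1, 0.6],
    [0, 0, 0, 0, 4.9, 0.1, 0.6],
    [0, 0, 0, 0, 5.2, 0.1, 0.6],
    [0, 0, 0, 0, 5.3, 0.1, 0.6],
    [0, 0, 0, 0, 5.4, 0.1, 0.6],
    [0, 0, 0, 0, 5.4, 0.1, 0.6],
  ],
)

```text
time_s: 11.3
tcp_pos: [0.5275, 0.1757, 0.0209]
ee_rot: [-1.56, -0.219, 0.217]
contact_force: [0.3, 0.2, -1.1]
opening: 0.0294
```

```bash
python3 - <<'E'
from h import *
st()
E
```

```text
t 11.3 tcp [0.5275 0.1757 0.0209] fix mm [-12.4   0.8  20.9] F(fix) [ 0.3  0.1 -1.1] open 0.0294
tool axes in fixture (cols)
 [[ 1.     0.001  0.   ]
 [-0.    -0.     1.   ]
 [ 0.001 -1.    -0.   ]]
```

Request:
apply_moves(
  steps=[
    [0, 0, 0, 0, 0.05, -0.05, 0.6],
    [0, 0, 0, 0, 0.1, -0.05, 0.6],
    [0, 0, 0, 0, 0.15, -0.05, 0.6],
    [0, 0, 0, 0, 0.15, -0.05, 0.6],
  ],
)

```text
time_s: 11.7
tcp_pos: [0.5276, 0.1752, 0.02]
ee_rot: [-1.56, -0.219, 0.217]
contact_force: [-3.9, -1.2, 10.8]
opening: 0.0293
```

Contact with the bed. Release and rise.

Request:
apply_moves(
  steps=[
    [0, 0, 0, 0, -0.05, 0, 0.4],
    [0, 0, 0, 0, -0.05, 0, 0.1],
    [0, 0, 0, 0, -0.05, 0, 0],
    [0, 0, 0, 0, -0.05, 0, 0],
    [0, 0, 0, 0, -1.5, 0, 0],
    [0, 0, 0, 0, -5, 0, 0],
    [0, 0, 0, 0, -8, 0, 0],
    [0, 0, 0, 0, -8, 0, 0],
    [0, 0, 0, 0, -8, 0, 0],
  ],
)

```text
time_s: 12.6
tcp_pos: [0.5274, 0.1752, 0.0994]
ee_rot: [-1.56, -0.219, 0.217]
contact_force: [-0.2, 0.3, -0.2]
opening: 0.0442
```

```bash
cat >>h.py <<'E'
def plfix(p,d,K,T,zlo=.038,zhi=.046,thr=110,yl=32):
    """plate in fixture frame from wrist cloud"""
    C=fx(cloud('wrist',d,K,T))*1000
    m=(p.min(-1)>thr)&(C[...,2]>zlo*1000)&(C[...,2]<zhi*1000)&(abs(C[...,1])<yl)&(C[...,0]>-110)&(C[...,0]<75)
    Q=C[m];r=cv2.minAreaRect(Q[:,:2].astype(np.float32))
    print('plate fix',len(Q),r,'z',Q[:,2].mean(),'x',np.percentile(Q[:,0],[.2,99.8]),'y',np.percentile(Q[:,1],[.5,99.5]))
    A=np.c_[Q[:,0],Q[:,1],np.ones(len(Q))];print('tilt',np.linalg.lstsq(A,Q[:,2],rcond=None)[0])
    return Q
E
python3 - <<'E'
from h import *
st();p,d,K,T,s=grab('wrist','10');plfix(p,d,K,T)
grab('side','10')
E
```

```text
t 12.6 tcp [0.5274 0.1752 0.0994] fix mm [-12.7   0.4  99.4] F(fix) [-0.1  0.3 -0.2] open 0.0442
tool axes in fixture (cols)
 [[ 1.     0.001  0.   ]
 [-0.    -0.     1.   ]
 [ 0.001 -1.    -0.   ]]
plate fix 8646 ((-14.410736083984375, 0.07462310791015625), (154.4561767578125, 57.00020980834961), 0.10523714870214462) z 41.93431843022879 x [-91.55708051  61.97144872] y [-26.66950061  27.02462748]
tilt [ 9.56842523e-03 -2.48590229e-04  4.22946386e+01]
```

View pics/wrist10.png

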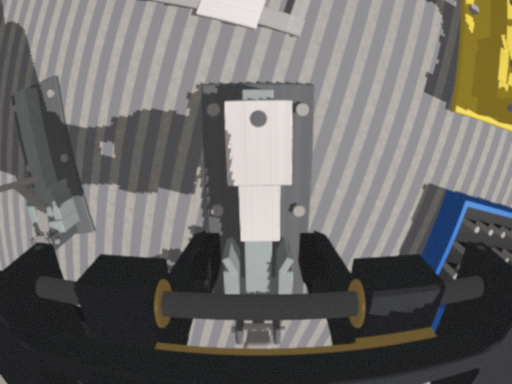

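Plate lies flat on the front of the bed: rear edge at fixture x −92, nose about +13, before the cheeks (px rows 100–240). It has been let go. Now regrip the wide end.

```bash
python3 - <<'E'
from h import *
p,d,K,T=load('wrist','10')
C=fx(cloud('wrist',d,K,T))*1000
m=(p.min(-1)>110)&(C[...,2]>38)&(C[...,2]<46)&(abs(C[...,1])<32)
for a,b in ((-100,-30),(-85,-40),(-25,8),(-20,0)):
    Q=C[m&(C[...,0]>a)&(C[...,0]<b)];print(a,b,Q.min(0),Q.max(0),cv2.minAreaRect(Q[:,:2].astype(np.float32)))
# cheeks inner
for a,b in ((45,58),):
  g=(C[...,0]>a)&(C[...,0]<b)&(C[...,2]>41)&(C[...,2]<47)&(abs(C[...,1])<35)
  y=C[g][:,1];print('cheeks',y[y<0].min(),y[y<0].max(),y[y>0].min(),y[y>0].max())
E
```

```text
-100 -30 [-91.68062719 -22.66849631  38.93336721] [-30.0086947   24.20301824  44.11076984] ((-60.87240219116211, 0.7599201202392578), (62.15074920654297, 45.83314514160156), 1.061875820159912)
-85 -40 [-84.86005036 -22.24366329  39.2708175 ] [-40.01711204  23.88772019  43.92364876] ((-62.49677658081055, 0.8031692504882812), (44.885353088378906, 46.02231979370117), 0.20743627846240997)
-25 8 [-24.98496335 -13.64812315  39.32292465] [ 7.9212774  16.42692573 43.73427721] ((-8.568330764770508, 1.3428220748901367), (33.107261657714844, 29.83686637878418), 0.6012996435165405)
-20 0 [-19.9993278  -13.64812315  39.32292465] [-2.23925613e-02  1.63158874e+01  4.37342772e+01] ((-10.023089408874512, 1.3304338455200195), (19.972335815429688, 29.934608459472656), 0.1195625588297844)
cheeks -28.598647034208515 -16.098969608538255 16.6232374336202 28.70358966862444
```

Request:
apply_moves(
  steps=[
    [0, 0, 0, -2.5, 0, 0, -0.36],
    [0, 0, 0, -5.2, 0, 0, -0.36],
    [0, 0, 0, -5.2, 3, 0, -0.36],
    [0, 0, 0, -5.2, 6, 0, -0.36],
    [0, 0, 0, -5.2, 7.8, 0, -0.36],
    [0, 0, 0, -5.2, 7.8, 0, -0.36],
    [0, 0, 0, -5.2, 7.8, 0, -0.36],
  ],
)

```text
time_s: 13.4
tcp_pos: [0.4772, 0.1609, 0.0206]
ee_rot: [-1.56, -0.217, 0.219]
contact_force: [0.1, 0.4, 0.1]
opening: 0.0595
```

Request:
apply_moves(
  steps=[
    [0, 0, 0, 0, 0, 0.05, 0],
    [0, 0, 0, 0, 0, 0.05, 0.3],
    [0, 0, 0, 0, 0, 0.05, 0.3],
    [0, 0, 0, 0, 0, 0.05, 0.3],
    [0, 0, 0, 0, 0, 0.05, 0.3],
  ],
  squeeze=15,
)

```text
time_s: 13.9
tcp_pos: [0.4776, 0.1615, 0.0215]
ee_rot: [-1.56, -0.219, 0.217]
contact_force: [-1.2, 0.5, 6.9]
opening: 0.0457
```

```bash
python3 - <<'E'
from h import *
st();p,d,K,T,s=grab('wrist','11')
E
```

```text
t 13.9 tcp [0.4776 0.1615 0.0215] fix mm [-64.3   0.8  21.5] F(fix) [-1.   0.8  6.9] open 0.0457
tool axes in fixture (cols)
 [[ 1.     0.001  0.   ]
 [-0.    -0.     1.   ]
 [ 0.001 -1.    -0.   ]]
```

View pics/wrist11.png

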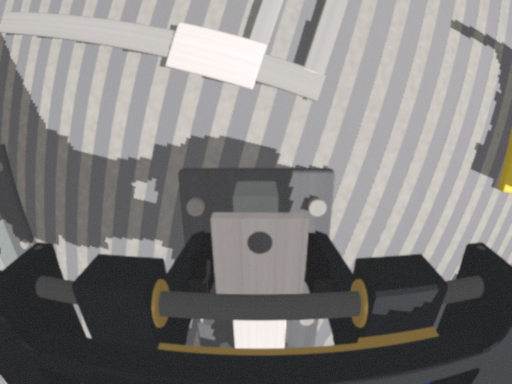

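Wide end gripped: mark at px (260,242), opening 45.7 mm. Slide forward, correcting y by −0.7 mm.

Request:
apply_moves(
  steps=[
    [0, 0, 0, 0.2, -0.03, -0.05, 0.3],
    [0, 0, 0, 0.6, -0.03, -0.07, 0.3],
    [0, 0, 0, 1.1, -0.03, -0.07, 0.3],
    [0, 0, 0, 1.6, -0.03, -0.07, 0.3],
    [0, 0, 0, 2.1, -0.03, -0.07, 0.3],
    [0, 0, 0, 2.6, -0.03, -0.07, 0.3],
    [0, 0, 0, 2.6, -0.03, -0.07, 0.3],
  ],
)

```text
time_s: 14.65
tcp_pos: [0.5029, 0.1679, 0.0215]
ee_rot: [-1.56, -0.219, 0.217]
contact_force: [0.7, 1.0, 4.0]
opening: 0.0456
```

```bash
python3 - <<'E'
from h import *
st()
E
```

```text
t 14.65 tcp [0.5029 0.1679 0.0215] fix mm [-38.2   0.1  21.5] F(fix) [1.  0.7 4. ] open 0.0456
tool axes in fixture (cols)
 [[ 1.     0.001  0.   ]
 [-0.    -0.     1.   ]
 [ 0.001 -1.    -0.   ]]
```

Request:
apply_moves(
  steps=[
    [0, 0, 0, 0.3, 0, 0, 0.3],
    [0, 0, 0, 0.7, 0, 0, 0.3],
    [0, 0, 0, 1.1, 0, 0, 0.3],
    [0, 0, 0, 1.5, 0, 0, 0.3],
    [0, 0, 0, 1.9, 0, 0, 0.3],
    [0, 0, 0, 2.3, 0, 0, 0.3],
    [0, 0, 0, 2.6, 0, 0, 0.3],
    [0, 0, 0, 2.6, 0, 0, 0.3],
  ],
)

```text
time_s: 15.45
tcp_pos: [0.5273, 0.175, 0.0215]
ee_rot: [-1.56, -0.218, 0.218]
contact_force: [-2.6, -0.8, 6.5]
opening: 0.0459
```

```bash
python3 - <<'E'
from h import *
st()
E
```

```text
t 15.45 tcp [0.5273 0.175  0.0215] fix mm [-12.8   0.2  21.5] F(fix) [-2.7 -0.   6.5] open 0.0459
tool axes in fixture (cols)
 [[ 1. -0. -0.]
 [ 0. -0.  1.]
 [-0. -1. -0.]]
```

Nose is about 5 mm from the stop. Creep in until the force rises.

Request:
apply_moves(
  steps=[
    [0, 0, 0, 0.1, 0, 0, 0.3],
    [0, 0, 0, 0.2, 0, 0, 0.3],
    [0, 0, 0, 0.3, 0, 0, 0.3],
    [0, 0, 0, 0.4, 0, 0, 0.3],
    [0, 0, 0, 0.5, 0, 0, 0.3],
    [0, 0, 0, 0.5, 0, 0, 0.3],
  ],
)

```text
time_s: 16.05
tcp_pos: [0.5317, 0.1762, 0.0215]
ee_rot: [-1.56, -0.217, 0.219]
contact_force: [-5.7, -1.7, 7.4]
opening: 0.046
```

```bash
python3 - <<'E'
from h import *
st()
E
```

```text
t 16.05 tcp [0.5317 0.1762 0.0215] fix mm [-8.3  0.2 21.5] F(fix) [-6.  -0.   7.4] open 0.046
tool axes in fixture (cols)
 [[ 1.    -0.001 -0.   ]
 [ 0.    -0.     1.   ]
 [-0.001 -1.    -0.   ]]
```

Request:
apply_moves(
  steps=[
    [0, 0, 0, 0.1, 0, 0, 0.3],
    [0, 0, 0, 0.2, 0, 0, 0.3],
    [0, 0, 0, 0.3, 0, 0, 0.3],
    [0, 0, 0, 0.3, 0, 0, 0.3],
  ],
)

```text
time_s: 16.45
tcp_pos: [0.5327, 0.1766, 0.0213]
ee_rot: [-1.56, -0.213, 0.223]
contact_force: [-14.8, -5.7, 15.9]
opening: 0.0456
```

```bash
python3 - <<'E'
from h import *
st()
E
```

```text
t 16.45 tcp [0.5327 0.1766 0.0213] fix mm [-7.2  0.2 21.3] F(fix) [-15.8  -1.4  15.9] open 0.0456
tool axes in fixture (cols)
 [[ 1.    -0.006 -0.   ]
 [ 0.     0.     1.   ]
 [-0.006 -1.     0.   ]]
```

Firm stop at 16 N, after sliding 57 mm. Release and look.

Request:
apply_moves(
  steps=[
    [0, 0, 0, 0.1, -0.05, 0, 0.3],
    [0, 0, 0, 0.1, -0.05, 0, 0],
    [0, 0, 0, 0.1, -0.05, 0, -0.36],
    [0, 0, 0, 0.1, -0.05, 0, -0.36],
    [0, 0, 0, 0, -2, 0, -0.36],
    [0, 0, 0, 1.5, -6, 0, -0.36],
    [0, 0, 0, 3.5, -10, 0, -0.36],
    [0, 0, 0, 3.5, -14, 0, -0.36],
    [0, 0, 0, 3.5, -15, 0, -0.36],
    [0, 0, 0, 3.5, -15, 0, -0.36],
  ],
)

```text
time_s: 17.45
tcp_pos: [0.5692, 0.1869, 0.1721]
ee_rot: [-1.56, -0.22, 0.216]
contact_force: [-0.6, 0.3, -0.0]
opening: 0.0598
```

```bash
python3 - <<'E'
from h import *
st();p,d,K,T,s=grab('wrist','12')
C=fx(cloud('wrist',d,K,T))*1000
m=(p.min(-1)>110)&(C[...,2]>38)&(C[...,2]<46)&(abs(C[...,1])<32)
for a,b in ((-60,15),(27,50),):
    Q=C[m&(C[...,0]>a)&(C[...,0]<b)];print(a,b,Q.min(0),Q.max(0),cv2.minAreaRect(Q[:,:2].astype(np.float32)),Q[:,2].mean())
cv2.imwrite('pics/w12c.png',cv2.resize(p[80:300,150:370,::-1],None,fx=2.7,fy=2.7,interpolation=cv2.INTER_CUBIC))
E
```

```text
t 17.45 tcp [0.5692 0.1869 0.1721] fix mm [3.070e+01 1.000e-01 1.721e+02] F(fix) [-0.5  0.5 -0. ] open 0.0598
tool axes in fixture (cols)
 [[ 1.     0.003  0.   ]
 [-0.    -0.     1.   ]
 [ 0.003 -1.    -0.   ]]
-60 15 [-34.97513179 -21.79957134  39.39789167] [14.87012663 24.61239547 44.47542455] ((-10.051637649536133, 1.4072799682617188), (46.41246032714844, 49.84382629394531), 89.99437713623047) 41.76447585767985
27 50 [ 27.01886538 -28.24301016  38.32043135] [49.99120408 28.40829932 45.79499935] ((38.510711669921875, 0.07575035095214844), (22.982736587524414, 56.50309753417969), 0.41744479537010193) 42.44780996052158
```

View pics/w12c.png

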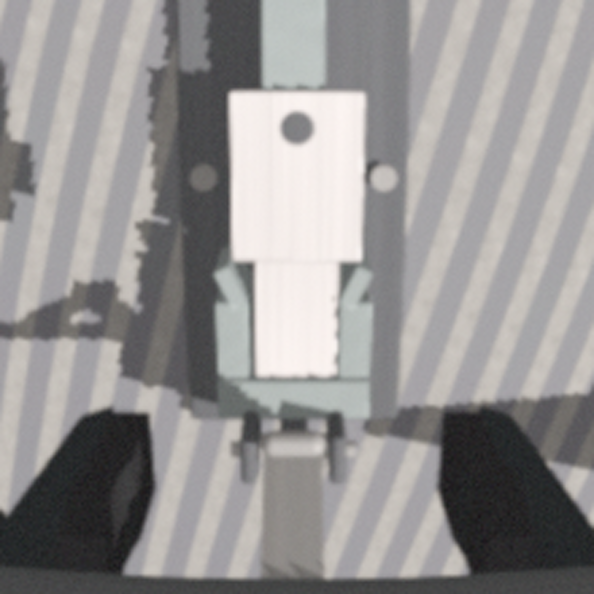

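```bash
python3 - <<'E'
from h import *
p,d,K,T=load('wrist','12')
C=fx(cloud('wrist',d,K,T))*1000
for u in (252,258,264,270):
    print(u,[(v,C[v,u,0].round(1),C[v,u,2].round(1),int(p[v,u].min())) for v in range(214,228)])
cv2.imwrite('pics/w12d.png',cv2.resize(p[195:240,220:300,::-1],None,fx=9,fy=9,interpolation=cv2.INTER_NEAREST))
E
```

```text
252 [(214, np.float64(63.9), np.float64(41.8), 238), (215, np.float64(64.9), np.float64(42.1), 239), (216, np.float64(66.0), np.float64(42.1), 238), (217, np.float64(67.3), np.float64(41.6), 236), (218, np.float64(67.9), np.float64(42.7), 220), (219, np.float64(69.7), np.float64(41.2), 181), (220, np.float64(70.0), np.float64(42.9), 143), (221, np.float64(70.4), np.float64(44.6), 153), (222, np.float64(71.2), np.float64(45.3), 173), (223, np.float64(72.5), np.float64(44.8), 180), (224, np.float64(73.0), np.float64(46.2), 183), (225, np.float64(74.9), np.float64(44.5), 182), (226, np.float64(75.6), np.float64(45.3), 181), (227, np.float64(76.6), np.float64(45.5), 184)]
258 [(214, np.float64(63.6), np.float64(42.5), 238), (215, np.float64(65.1), np.float64(41.5), 239), (216, np.float64(66.4), np.float64(41.2), 240), (217, np.float64(67.1), np.float64(42.0), 237), (218, np.float64(68.6), np.float64(41.1), 220), (219, np.float64(69.1), np.float64(42.4), 182), (220, np.float64(69.5), np.float64(44.0), 142), (221, np.float64(70.0), np.float64(45.5), 153), (222, np.float64(71.1), np.float64
[... 907 characters left out ...]
np.float64(45.3), 183)]
270 [(214, np.float64(63.9), np.float64(41.9), 238), (215, np.float64(64.6), np.float64(42.8), 238), (216, np.float64(66.3), np.float64(41.3), 238), (217, np.float64(67.5), np.float64(41.0), 238), (218, np.float64(68.3), np.float64(41.8), 228), (219, np.float64(68.8), np.float64(43.2), 195), (220, np.float64(69.8), np.float64(43.5), 149), (221, np.float64(70.0), np.float64(45.6), 156), (222, np.float64(71.4), np.float64(44.8), 177), (223, np.float64(72.3), np.float64(45.2), 183), (224, np.float64(73.5), np.float64(45.0), 184), (225, np.float64(74.1), np.float64(46.2), 184), (226, np.float64(75.6), np.float64(45.3), 184), (227, np.float64(76.4), np.float64(46.1), 184)]
```

View pics/w12d.png

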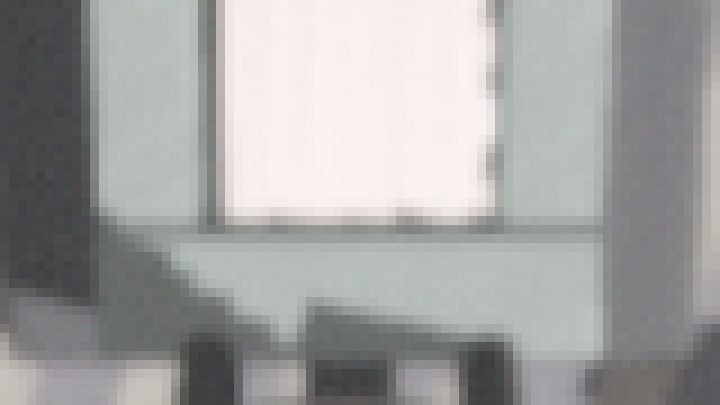

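No gap is visible at the stop: tip at x≈70 (row ~219) adjoins the stop edge. To be sure, a light push from behind with shut fingers.

Request:
apply_moves(
  steps=[
    [0, 0, 0, -4, 0, 0, 0.9],
    [0, 0, 0, -8.6, 1, 0, 0.95],
    [0, 0, 0, -8.6, 5, 0, 0.95],
    [0, 0, 0, -8.6, 9.5, 0, 0.95],
    [0, 0, 0, -8.6, 12.5, 0, 0.95],
    [0, 0, 0, -8.6, 13.5, 0, 0.95],
    [0, 0, 0, -8.6, 13.5, 0, 0.95],
    [0, 0, 0, -8.6, 13.5, 0, 0.95],
  ],
)

```text
time_s: 18.3
tcp_pos: [0.4855, 0.1631, 0.0355]
ee_rot: [-1.56, -0.217, 0.219]
contact_force: [0.8, 0.6, 0.9]
opening: 0.0023
```

Request:
apply_moves(
  steps=[
    [0, 0, 0, 0.2, 0, 0, 0.95],
    [0, 0, 0, 0.4, 0, 0, 0.95],
    [0, 0, 0, 0.6, 0, 0, 0.95],
    [0, 0, 0, 0.8, 0, 0, 0.95],
    [0, 0, 0, 0.9, 0, 0, 0.95],
    [0, 0, 0, 0.9, 0, 0, 0.95],
  ],
)

```text
time_s: 18.9
tcp_pos: [0.4948, 0.1657, 0.036]
ee_rot: [-1.56, -0.218, 0.218]
contact_force: [-0.1, -0.4, -0.1]
opening: 0.0024
```

```bash
python3 - <<'E'
from h import *
st()
E
```

```text
t 18.9 tcp [0.4948 0.1657 0.036 ] fix mm [-46.7   0.2  36. ] F(fix) [-0.3 -0.4 -0.1] open 0.0024
tool axes in fixture (cols)
 [[ 1.  0.  0.]
 [-0.  0.  1.]
 [ 0. -1.  0.]]
```

Request:
apply_moves(
  steps=[
    [0, 0, 0, 0.1, 0, 0, 0.95],
    [0, 0, 0, 0.2, 0, 0, 0.95],
    [0, 0, 0, 0.3, 0, 0, 0.95],
    [0, 0, 0, 0.4, 0, 0, 0.95],
    [0, 0, 0, 0.4, 0, 0, 0.95],
  ],
)

```text
time_s: 19.4
tcp_pos: [0.4968, 0.1663, 0.0359]
ee_rot: [-1.56, -0.214, 0.222]
contact_force: [-10.6, -3.8, 7.9]
opening: 0.0023
```

```bash
python3 - <<'E'
from h import *
st()
E
```

```text
t 19.4 tcp [0.4968 0.1663 0.0359] fix mm [-44.5   0.2  35.9] F(fix) [-11.2  -0.7   7.9] open 0.0023
tool axes in fixture (cols)
 [[ 1.    -0.005 -0.   ]
 [ 0.     0.     1.   ]
 [-0.005 -1.     0.   ]]
```

Blocked firmly at 11 N, so the plate is home. Back off and return to the clip bar.

Request:
apply_moves(
  steps=[
    [0, 0, 0, -1.5, 0, 0, 0.95],
    [0, 0, 0, -1.5, -4, 0, 0.95],
    [0, 0, 0, -1.5, -9, 0, 0.6],
    [0, 8, 0, -1.5, -14, 0, 0.3],
    [0, 16, 0, -1.5, -18, -1, 0],
    [0, 24.5, 0, 2, -18, -2, 0],
    [0, 33, 0, 6, -18, -2.9, 0],
    [0, 41, 0, 10, -18, -2.9, 0],
    [0, 49, 0, 13, -18, -2.9, 0],
    [0, 57, 0, 14, -18, -2.9, 0],
  ],
)

```text
time_s: 20.4
tcp_pos: [0.6429, 0.1776, 0.2149]
ee_rot: [-1.496, 0.566, -0.565]
contact_force: [-0.5, -0.3, -0.3]
opening: 0.044
```

```bash
python3 - <<'E'
from h import *
s=observe();st(s);print(s['qpos'].round(2))
E
```

```text
t 20.4 tcp [0.6429 0.1776 0.2149] fix mm [ 99.  -29.  214.9] F(fix) [-0.6 -0.1 -0.3] open 0.044
tool axes in fixture (cols)
 [[ 0.54  -0.     0.842]
 [-0.842  0.     0.54 ]
 [-0.    -1.    -0.   ]]
[ 0.09  0.65  1.04  0.    1.45 -0.75]
```

Request:
apply_moves(
  steps=[
    [0, 8, 0, 0, 0, 0, 0],
    [0, 16, 0, 0, 0, 0, 0],
    [0, 24.5, 0, 0, 0, 0, 0],
    [0, 32.7, 0, 0, 0, 0, 0],
    [0, 32.7, 0, 0, 0, 0, 0],
    [0, 32.7, 0, 0, 0, 0, 0],
  ],
)

```text
time_s: 21.0
tcp_pos: [0.6411, 0.1772, 0.2159]
ee_rot: [-1.331, 0.996, -0.996]
contact_force: [-0.3, 0.4, -0.3]
opening: 0.0439
```

```bash
python3 - <<'E'
from h import *
st();p,d,K,T,s=grab('wrist','13')
C=fx(cloud('wrist',d,K,T)).reshape(-1,3)*1000
Q=C[(C[:,2]>139)&(C[:,2]<160)&(C[:,0]>60)&(C[:,0]<120)&(abs(C[:,1])<60)]
print(Q.min(0),Q.max(0),Q.mean(0))
E
```

```text
t 21.0 tcp [0.6411 0.1772 0.2159] fix mm [ 97.2 -28.9 215.9] F(fix) [-0.2  0.4 -0.3] open 0.0439
tool axes in fixture (cols)
 [[ 0.009 -0.     1.   ]
 [-1.     0.     0.009]
 [-0.    -1.    -0.   ]]
[ 91.25466596 -47.27935433 141.08026585] [ 99.03782766  47.97920675 147.4288256 ] [ 95.05499268   3.41728011 144.64240746]
```

View pics/wrist13.png

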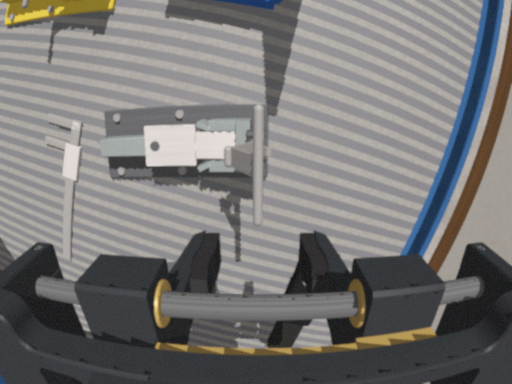

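The bar at px (258,165) is between the jaws. The plate is in place at px (170–235,147). Descend and pinch.

Request:
apply_moves(
  steps=[
    [0, 0.5, 0, 0, 4, -0.2, 0],
    [0, 0.5, 0, 0, 8, -0.2, 0],
    [0, 0.5, 0, 0, 9.3, -0.2, 0],
    [0, 0.5, 0, 0, 9.3, -0.2, 0],
    [0, 0.5, 0, 0, 9.3, -0.2, 0.5],
    [0, 0.5, 0, 0, 9.3, -0.2, 0.9],
    [0, 0.5, 0, 0, 9.3, -0.2, 0.9],
    [0, 0.5, 0, 0, 9.3, -0.2, 0.9],
    [0, 0.5, 0, 0, 9.3, -0.2, 0.9],
  ],
  squeeze=20,
)

```text
time_s: 21.95
tcp_pos: [0.6395, 0.1767, 0.1236]
ee_rot: [-1.326, 1.004, -1.006]
contact_force: [3.0, 1.5, 2.2]
opening: 0.0068
```

```bash
python3 - <<'E'
from h import *
st()
hx,hz,r=92.8,58,83.3
a1=np.arctan2(141.3-hz,95.1-hx)
for th in np.arange(1.4,.05,-.1):
    a=a1+(1.4-th);print(round(th,1),'z cm',round((hx+r*np.cos(a)-95.1)/10,2),'y cm',round(-(hz+r*np.sin(a)-141.3)/10,2))
E
```

```text
t 21.95 tcp [0.6395 0.1767 0.1236] fix mm [ 95.5 -28.9 123.6] F(fix) [3.3 0.6 2.2] open 0.0068
tool axes in fixture (cols)
 [[-0.003  0.001  1.   ]
 [-1.    -0.    -0.003]
 [ 0.    -1.     0.001]]
1.4 z cm -0.0 y cm 0.0
1.3 z cm -0.83 y cm 0.02
1.2 z cm -1.66 y cm 0.12
1.1 z cm -2.47 y cm 0.31
1.0 z cm -3.26 y cm 0.57
0.9 z cm -4.02 y cm 0.91
0.8 z cm -4.74 y cm 1.33
0.7 z cm -5.42 y cm 1.81
0.6 z cm -6.04 y cm 2.36
0.5 z cm -6.61 y cm 2.97
0.4 z cm -7.11 y cm 3.64
0.3 z cm -7.55 y cm 4.35
0.2 z cm -7.91 y cm 5.1
0.1 z cm -8.19 y cm 5.88
```

Request:
apply_moves(
  steps=[
    [0, 0, 0, 0, 0.02, -0.8, 0.9],
    [0, 0, 0, 0, 0.12, -1.65, 0.9],
    [0, 0, 0, 0, 0.3, -2.45, 0.9],
    [0, 0, 0, 0, 0.6, -3.25, 0.9],
    [0, 0, 0, 0, 0.95, -4.0, 0.9],
    [0, 0, 0, 0, 1.35, -4.75, 0.9],
    [0, 0, 0, 0, 1.35, -4.75, 0.9],
  ],
)

```text
time_s: 22.65
tcp_pos: [0.5933, 0.1636, 0.1092]
ee_rot: [-1.326, 1.005, -1.005]
contact_force: [3.1, 1.3, -4.8]
opening: 0.0063
```

```bash
python3 - <<'E'
from h import *
st()
E
```

```text
t 22.65 tcp [0.5933 0.1636 0.1092] fix mm [ 47.6 -28.8 109.2] F(fix) [ 3.4  0.4 -4.8] open 0.0063
tool axes in fixture (cols)
 [[-0.004  0.     1.   ]
 [-1.    -0.    -0.004]
 [ 0.    -1.     0.   ]]
```

Request:
apply_moves(
  steps=[
    [0, 0, 0, 0, 0.5, -0.68, 0.9],
    [0, 0, 0, 0, 1.05, -1.3, 0.9],
    [0, 0, 0, 0, 1.65, -1.85, 0.9],
    [0, 0, 0, 0, 2.3, -2.35, 0.9],
    [0, 0, 0, 0, 3.0, -2.8, 0.9],
    [0, 0, 0, 0, 3.75, -3.15, 0.9],
    [0, 0, 0, 0, 4.3, -3.35, 0.9],
    [0, 0, 0, 0, 4.4, -3.4, 0.9],
    [0, 0, 0, 0, 4.4, -3.4, 0.9],
  ],
)

```text
time_s: 23.55
tcp_pos: [0.5613, 0.1545, 0.0653]
ee_rot: [-1.326, 1.004, -1.006]
contact_force: [6.1, 0.6, -4.9]
opening: 0.0062
```

```bash
python3 - <<'E'
from h import *
st()
E
```

```text
t 23.55 tcp [0.5613 0.1545 0.0653] fix mm [ 14.3 -28.8  65.3] F(fix) [ 6.  -1.1 -4.9] open 0.0062
tool axes in fixture (cols)
 [[-0.004  0.001  1.   ]
 [-1.    -0.    -0.004]
 [ 0.    -1.     0.001]]
```

Bar is at the resting height, z ≈ 84. Release and withdraw.

Request:
apply_moves(
  steps=[
    [0, 0, 0, 0, 0.1, 0, 0.8],
    [0, 0, 0, 0, 0.1, 0, 0.3],
    [0, 0, 0, 0, 0.1, 0, 0],
    [0, 0, 0, 0, 0.1, 0, 0],
    [0, 0, 0, 0, -2, 0, 0],
    [0, 0, 0, 0, -6, 0, 0],
    [0, 0, 0, 2, -11, 0, 0],
    [0, 0, 0, 2, -14, 0, 0],
    [0, 0, 0, 2, -14, 0, 0],
    [0, 0, 0, 2, -14, 0, 0],
  ],
)

```text
time_s: 24.55
tcp_pos: [0.566, 0.1353, 0.2055]
ee_rot: [-1.326, 1.005, -1.005]
contact_force: [0.1, 0.7, 0.2]
opening: 0.0443
```

```bash
python3 - <<'E'
from h import *
st();p,d,K,T,s=grab('wrist','14')
C=fx(cloud('wrist',d,K,T)).reshape(-1,3)*1000
Q=C[(C[:,2]>82)&(C[:,2]<100)&(C[:,0]>-20)&(C[:,0]<40)&(abs(C[:,1])<60)]
print(Q.min(0),Q.max(0),Q.mean(0))
W=C.reshape(384,512,3);m=(p.min(-1)>110)&(W[...,2]>38)&(W[...,2]<46)&(abs(W[...,1])<27)&(W[...,0]<5)
q=W[m];print('rear',q[:,0].min(),'y',q[:,1].min(),q[:,1].max())
grab('side','14');grab('scene','14')
cv2.imwrite('pics/w14c.png',cv2.resize(p[80:260,80:320,::-1],None,fx=3,fy=3,interpolation=cv2.INTER_CUBIC))
E
```

```text
t 24.55 tcp [0.566  0.1353 0.2055] fix mm [ 13.5 -48.5 205.5] F(fix) [0.3 0.7 0.2] open 0.0443
tool axes in fixture (cols)
 [[-0.004  0.     1.   ]
 [-1.    -0.    -0.004]
 [ 0.    -1.     0.   ]]
[  8.41644865 -47.5889087   83.60673199] [16.38572392 46.96282525 89.39136068] [12.64812444  1.09544843 86.84966074]
rear -35.45403120199593 y -21.232725507891224 24.76455221981157
```

View pics/w14c.png

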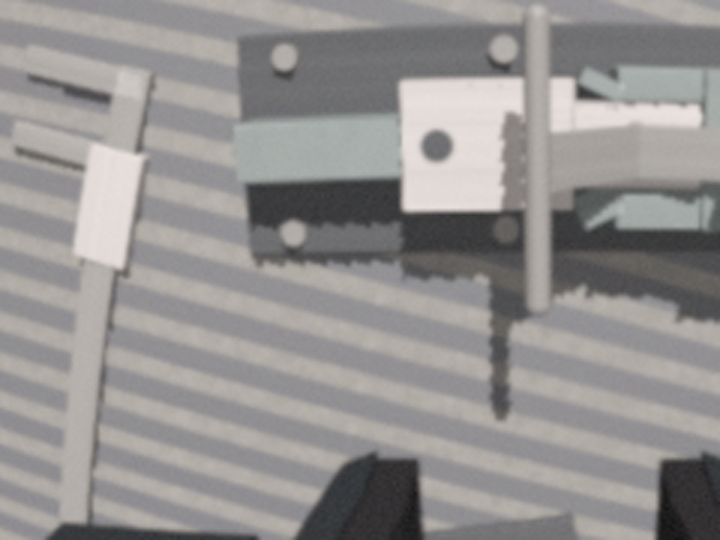

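View pics/side14.png

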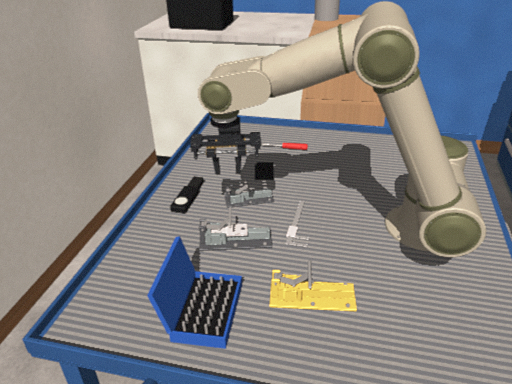

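The close-up shows the plate home, rear edge at x −35.4. The clip is down on the tongue, bar centre z ≈ 84 (0.11 rad), and the arm is clear. The side view shows the bystanders in their places. Handing in.

```bash
python3 - <<'E'
from workcell import *
s=observe();print(abs(s['joint_vel']).max(),s['time_s']);print(job_done())
E
```

```text
0.005647948221454203 24.7
the job is handed in; nothing more can be done
None
```

The job is handed in at 24.7 s. The plate is home on the larger grey fixture with the clip pressing on its tongue.

**What I did:**
1. Swung the clip up.
2. Lifted the plate out by its tongue and set it on the bed with its nose at about x 13, before the cheeks' mouth at 28, then let go.
3. Regripped it by the wide end and slid it 57 mm to the stop.
4. Confirmed it with a push from behind.
5. Lowered the clip onto the tongue and drew the arm clear.

**Last checks:**
- **Plate home:** its rear edge is at fixture x −35.4, which puts the tip at about 70. It was blocked firmly at 16 N while gripped and at 11 N when pushed, and no gap is visible.
- **Clip down:** the bar's centre is at z ≈ 84 mm, about 0.11 rad, which is the height for resting on the plate.
- **Bystanders:** I touched none of them, and the side view shows all four apparently where they were. I judged that by eye only.

**Disagreements, all small:**
- My fixture frame seems about 0.8 mm off along x, judging by the hinge radius. A gap at the stop under about 1 mm could not be ruled out by camera alone.
- The plate sits about 1.5 mm to the +y side of the bed's middle, within the clearance between the cheeks.
- While raising the clip, my path ran a few mm wide and pulled up to 21 N on the bar.

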